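Check the stop mushroom of a laboratory shaker and restart it

ROBOT

A 6-joint arm with a two-finger parallel gripper is mounted at the origin on the work surface. World frame = base frame: x ahead of the robot, y to its left, z up, the work surface at z = 0. Lengths are in m, angles in rad, forces in N, time in s.
With the tool pointing down it reaches from about 0.2 to 0.875 m from the base axis. Payload 3.4 kg.
Tool frame: the origin (TCP) lies midway between the tips of the shut fingers; the grasp point (between the pads) lies 19 mm behind it; z points along the fingers, y is the line along which they close (so a half turn about z gives the same grasp; the last joint's range is limited). The gripper opens to 94 mm and grips with 3 to 60 N. Pads are 16 mm wide; open, the fingers measure 119 mm over their backs; the gripper's body (75 mm by 177 mm) begins 78 mm behind the grasp point.
Start: joints at [-1.428, 0.276, 1.505, -0, 1.361, -0.121], TCP at [0.15, -0.555, 0.205] pointing down, gripper open.
Joint ranges: [-2.89, 2.89], [-0.75, 2.08], [0.22, 2.7], [-1.18, 4.32], [0.11, 2.71], [-2.7, 2.7]. Speed limits (rad/s): [2.57, 2.57, 3.14, 3.14, 3.14, 3.14].

INTERFACE

Orientations are given as a unit quaternion [x, y, z, w].
In Python, from workcell import * gives the robot as it stands. Calls block until the motion is done:
- move_ptp(position, orientation): joint-space move of the TCP to a pose.
- servo_line(position, velocity=0.15, attitude=None): straight line of the TCP; attitude=None keeps the orientation; velocity is the mean speed in m/s.
- set_joints(angles): joint-space move.
- gripper_to(opening): finger opening in m; the grip force is fixed at half the most; returns when the fingers have stopped.
- pause(seconds).
- inverse_kinematics(position, orientation): joint angles nearest the present ones, or None.
- sense(): the state.
- read_camera(name): name is "side" or "top" or "wrist"; returns a dict with "color" (480x640x3 uint8, red, green, blue), "fx", "fy", "cx", "cy" (pixels), "cam_to_world" (4x4, takes a point from camera to world coordinates). Camera axes: x right, y down, z forward; pixel columns grow to the right and rows downward; lengths in m; the calibration is good to about 2 mm. A picture is of the moment at which its call begins. There is no depth.
A pose or a line that the arm cannot do raises Unreachable and nothing moves.
- job_done(): hands the job in; it is judged then, once.
The state is a dict: "time": time; "q": joint angles; "dq": joint speeds; "tau": joint torques, N m; "position": TCP position; "ee_rot": TCP orientation; "contact_force": force on the tool from outside, world axes, zero at the start; "wrist_torque": the same for the moment, N m; "width": finger opening in m; "finger_force": force on a finger pad.
Only numpy, scipy, OpenCV 4.12 (cv2) and the standard library are available. Lean on these libraries where they do the work, as an engineer would, in place of code of your own. Each camera call takes 0.05 s, during which the arm holds its last target. There are 200 camera calls.

TASK

Check the shaker's stop on its control box: with the fingertips press the black mushroom straight down until it latches and let go, then push one of its wings round clockwise (seen from above) until it unlatches and springs back out, and finally press the small round start key fully in and let it come back. Push gently, do not pinch or lift anything, and leave the control box and the glassware where they are.

Things in the scene. Friction and masses are not known exactly. Their poses are not given: they have to be found in the camera images.
- station: free-standing white control box, 140 (x) x 220 (y) x 70 mm high, about 3 kg, not fastened to the bench. Origin at the centre of its underside, z up. On its aluminium top face, 70 mm above the bench: the stop mushroom with its axis at (0, +45 mm) and the start key at (0, -70 mm) in the box's x, y.
- stop_top (a point): centre of the flat top of the black stop mushroom, on its axis; moves and turns with it; z up. Round cap, 50 mm diameter, 14 mm thick, with two opposite wings 14 mm wide and thick, level with the top, reaching 44 mm from the axis along this frame's x (the box's x when not twisted). Sprung out, its top is 41 mm above the box's top, 111 mm above the bench.
- wing_near (a point): point on the top face of the wing on the box's -x side, 38 mm from the mushroom's axis, in the middle of the wing's width. Clockwise it moves to the box's +y. Free height under the wings: 27 mm to the box's top when out, 18 mm when latched (a grey collar of 40 mm diameter stands 14 mm high round the axis).
- wing_far (a point): the same point on the opposite wing, on the box's +x side. Clockwise it moves to the box's -y.
- stop_push (a joint): depth of the stop mushroom in m: 0 sprung out, 0.011 bottomed. Pressing takes about 2.5 N at first and 5 N at the bottom. Pressed deeper than about 0.0095 it latches and then stays at about 0.009 when let go; short of that it springs out again. Latched, it comes out only by twisting.
- stop_twist (a joint): twist of the stop mushroom in rad, clockwise seen from above, 0 at rest, 0.9 at its end stop. A spring turns it back to 0 when let go (about 0.03 N m, up to 0.065 N m at the end stop: under 2 N at a wing). Twisted past about 0.4 it unlatches and springs out by itself, by 9 mm, even while the wing is still being pushed.
- start_key_top (a point): centre of the top of the start key, a flat round black key of 28 mm diameter in a grey ring of 44 mm diameter and 12 mm height; the key's top is 22 mm above the box's top face (92 mm above the bench) when out. z up.
- start_key (a joint): depth of the start key in m: 0 out, 0.006 fully in; springs back. 1 N to move, 4 N fully in.
- bottle: amber capped bottle, 58 mm diameter, 125 mm high, beside the box on its +y side; bystander. Origin at the centre of its underside.
- flask: amber conical flask, 80 mm diameter at the foot, 125 mm high, behind the box (+x side); bystander. Origin at the centre of its underside.
- beaker: clear plastic cup, 68 mm diameter, 85 mm high, beside the box on its -y side; bystander. Origin at the centre of its underside.

How it is judged:
On the way, in this order (a step that is already met when the one before it is completed fails the run):
1. the stop mushroom is pressed in, latched and let go (value of joint stop_push above 0.007 m and value of joint stop_twist below 0.15 rad and contact force between the fingers and station below 0.2 N), for 0.15 s.
2. the mushroom is twisted free and has sprung out (value of joint stop_push below 0.002 m), for 0.1 s.
3. the start key is pressed in, with the stop out (value of joint start_key above 0.0045 m and value of joint stop_push below 0.002 m), for 0.05 s.
At the end, for the whole second after the job is handed in: The mushroom is out (within 2 mm) and turned back (within 0.12 rad), the start key is out (within 1.5 mm), the control box, bottle, flask and cup stand upright within 20 mm of where they were (value of joint stop_push below 0.002 m and value of joint stop_twist below 0.12 rad and value of joint start_key below 0.0015 m and distance of each of station, bottle, flask, beaker from where it was at the start of the episode below 0.02 m and angle between station's own z axis and vertical below 0.05 rad and linear speed of station below 0.02 m/s and angle between each of bottle, flask, beaker's own z axis and vertical below 0.1 rad); the robot touches nothing.
It fails at once if the start key is pressed while the stop is in (value of joint start_key above 0.003 m and value of joint stop_push above 0.006 m).
It fails at once if the box or something on it is pinched or pushed with more than 40 N (contact force between the fingers and station above 40 N).
It fails at once if the control box is lifted, tipped or shifted (height (world z) of station above 0.01 m or angle between station's own z axis and vertical above 0.1 rad or distance of station from where it was at the start of the episode above 0.03 m).
It fails at once if glassware is lifted, shifted or tipped (distance of any of bottle, flask, beaker from where it was at the start of the episode above 0.03 m or angle between any of bottle, flask, beaker's own z axis and vertical above 0.3 rad).
It also fails if it takes over 45 s, if anything falls off the work surface, if the arm or the gripper's body presses on something with over 40 N, if the wrist force passes 120 N, or if a joint passes its speed limit or range.

## Working session

There is one attempt and no reset: what is moved stays moved. The work goes in short steps, each a Python script; the robot and the scene stay as the last script left them, time stands still between calls to the robot, and variables do not carry over. Pictures are saved under pics/ and viewed, at most 10 in all, crops included, and the job is handed in when it is done.

```bash
mkdir -p pics; ls; python3 - <<'E'
from workcell import *
import cv2,numpy as np
for n in ("top","side"):
    c=read_camera(n); cv2.imwrite(f"pics/{n}0.png",c["color"][:,:,::-1]); print(n,c["fx"],c["fy"],c["cx"],c["cy"],np.round(c["cam_to_world"],4).tolist())
s=sense(); print(s["time"],s["position"],s["ee_rot"],s["width"],s["contact_force"])
E
```

```text
pics
top 572.6368859181695 572.6368859181695 322.2569908422005 243.69409049942124 [[-0.1603, -0.9635, 0.2146, 0.4107], [-0.9871, 0.1569, -0.0328, 0.0682], [-0.0021, -0.2171, -0.9762, 1.0828], [0.0, 0.0, 0.0, 1.0]]
side 445.4205575213987 445.4205575213987 316.94736343866066 235.6760546697492 [[-0.874, -0.3862, 0.295, 0.3444], [-0.4857, 0.6729, -0.558, 0.5404], [0.017, -0.6309, -0.7757, 0.8071], [0.0, 0.0, 0.0, 1.0]]
0.1 [ 0.14984847 -0.55465425  0.2047332 ] [ 9.91314689e-01  1.31509025e-01 -2.54068784e-05 -7.50406606e-04] 0.09421162069883883 [ 0.64855173 -1.38101615  0.24883019]
```

View pics/top0.png

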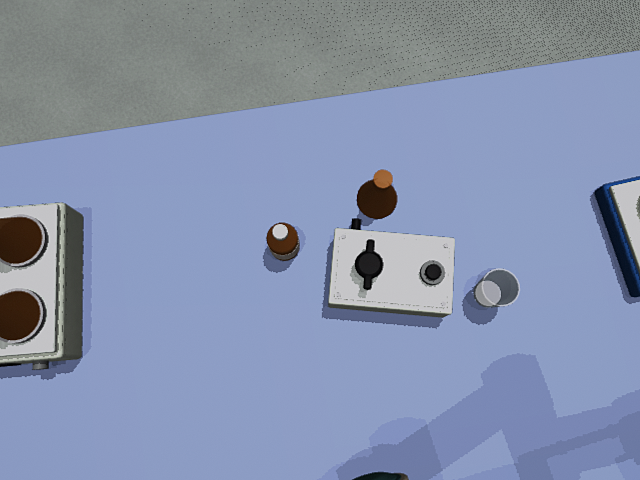

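View pics/side0.png

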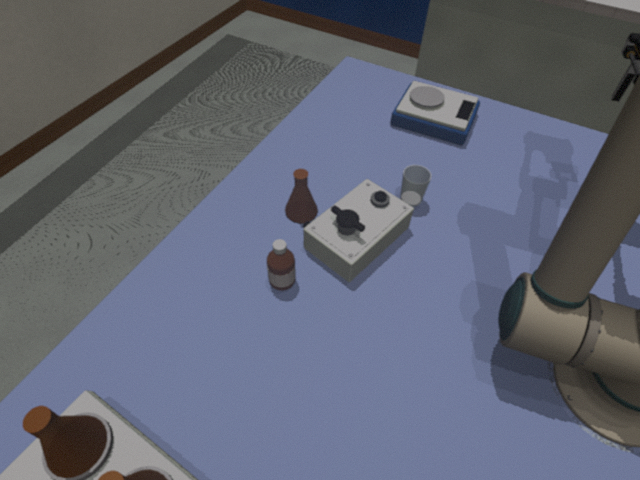

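The top view shows the mushroom at about (369,265) with its wings running up and down, the key at (432,272), the box from (330,228) to (455,315), the bottle at (283,240), the flask at (378,198) and the cup at (497,288). The side view has the mushroom at (347,220) and the key at (380,198). Next I measure them with masks and rays.

```bash
cat > h.py <<'E'
from workcell import *
import cv2,numpy as np
from scipy.spatial.transform import Rotation as R
def ray(c,uv,z):
    M=c["cam_to_world"]; d=M[:3,:3]@[(uv[0]-c["cx"])/c["fx"],(uv[1]-c["cy"])/c["fy"],1]
    return M[:3,3]+d*(z-M[2,3])/d[2]
def blob(mask,near,minarea=20):
    n,l,s,ce=cv2.connectedComponentsWithStats(mask.astype(np.uint8))
    k=min((i for i in range(1,n) if s[i,4]>=minarea),key=lambda i:np.hypot(*(ce[i]-near)))
    return (l==k).astype(np.uint8),s[k],ce[k]
E
python3 - <<'E'
from h import *
for n,m0,k0,ero in (("top",(369,265),(432,272),13),("side",(347,220),(380,198),13)):
    c=read_camera(n); g=c["color"].max(2); dark=g<70
    m,s,ce=blob(dark,m0); print(n,"mush bbox",s,"cen",ce.round(1))
    cap=cv2.morphologyEx(m,cv2.MORPH_OPEN,cv2.getStructuringElement(cv2.MORPH_ELLIPSE,(ero,ero)))
    cn=max(cv2.findContours(cap,0,1)[0],key=cv2.contourArea); e=cv2.fitEllipse(cn); print(" cap ellipse",np.round(e[0],1),np.round(e[1],1))
    for z in(.104,.111): print("  cap at z",z,ray(c,e[0],z).round(4))
    # wing tips: points of blob furthest from cap centre, both sides
    ys,xs=np.nonzero(m&~cv2.dilate(cap,np.ones((3,3)))&1); P=np.c_[xs,ys]
    W=np.array([ray(c,p,.108) for p in P])[:,:2]; cc=ray(c,e[0],.108)[:2]
    d=W-cc; r=np.hypot(*d.T); print("  reach",r.max().round(4))
    u=np.linalg.svd(d[r>.03])[2][0]; print("  wing dir deg",np.degrees(np.arctan2(u[1],u[0])).round(1), "tips", (d@u).min().round(4),(d@u).max().round(4))
    k,s,kc=blob(dark,k0); ke=cv2.fitEllipse(max(cv2.findContours(k,0,1)[0],key=cv2.contourArea)); print(" key",s,kc.round(1),ke[1],ray(c,kc,.092).round(4))
    if n=="top":
        col=c["color"].astype(int); w=(col.min(2)>165)|((m|k)>0); w=cv2.morphologyEx(w.astype(np.uint8),cv2.MORPH_CLOSE,np.ones((15,15)))
        w,s,ce=blob(w,(392,270),2000)
        W=np.array([ray(c,p[0],.07)[:2] for p in max(cv2.findContours(w,0,1)[0],key=cv2.contourArea)],np.float32)
        print(" box",s,cv2.minAreaRect(W*1000))
    cv2.imwrite(f"pics/crop_{n}.png",cv2.resize(c["color"][150:340,240:540,::-1],None,fx=2.6,fy=2.6,interpolation=cv2.INTER_CUBIC))
E
```

```text
top mush bbox [355 240  28  50 784] cen [368.4 264.4]
 cap ellipse [368.4 264.4] [26.8 28.8]
  cap at z 0.104 [ 0.5767 -0.0379  0.104 ]
  cap at z 0.111 [ 0.5755 -0.0371  0.111 ]
  reach 0.0441
  wing dir deg 165.6 tips -0.0438 0.0432
 key [424 264  18  17 224] [432.5 271.9] (15.302196502685547, 16.905048370361328) [ 0.5475 -0.1476  0.092 ]
 box [ 329  228  126   85 9168] ((566.1942138671875, -81.96640014648438), (217.45449829101562, 137.48193359375), 75.78543853759766)
side mush bbox [332 206  33  29 541] cen [347.1 221.1]
 cap ellipse [347.3 221.7] [21.8 24. ]
  cap at z 0.104 [ 0.5751 -0.0301  0.104 ]
  cap at z 0.111 [ 0.5728 -0.0244  0.111 ]
  reach 0.0514
  wing dir deg 159.6 tips -0.0507 0.0358
 key [374 191  13  12 107] [380.2 196.5] (10.050889015197754, 11.750252723693848) [ 0.5484 -0.1432  0.092 ]
```

View pics/crop_top.png

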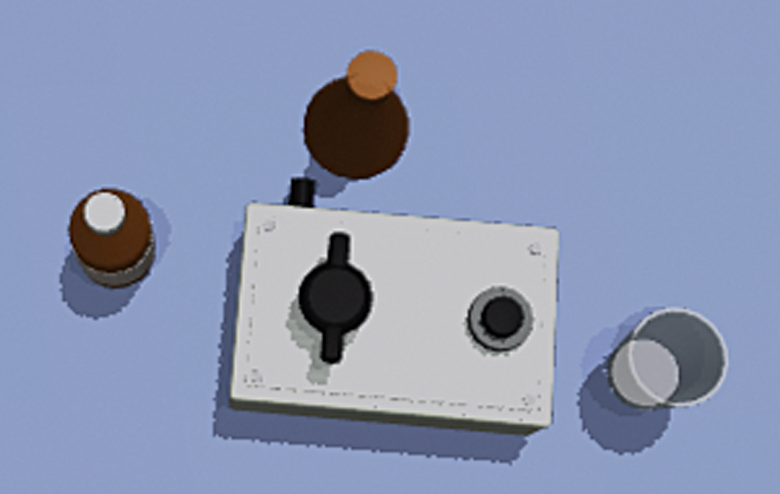

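The two views and the given sizes agree: box yaw is -14.3°, cap to key is 114 mm (115 given), and wing reach is 44 mm. Now I press the mushroom.

```bash
cat >> h.py <<'E'
YAW=np.radians(-14.3); X=np.array([np.cos(YAW),np.sin(YAW)]); Y=np.array([-X[1],X[0]])
Q=[np.cos(YAW/2),np.sin(YAW/2),0,0]
O=np.array([.5655,-.0813])   # box centre
def P(x,y,z): return [*(O+x*X+y*Y),z]
def press(z0,zmin,fmax):
    pause(.2); f0=sense()["contact_force"][2]; z=z0; log=[]
    while z>zmin:
        z-=.001; servo_line([*sense_xy,z],.02) if False else servo_line([*XY[0],z],.02)
        s=sense(); f=s["contact_force"][2]-f0; log.append((round(s["position"][2]*1e3,1),round(f,1)))
        if f>fmax: break
    return log
XY=[None]
E
sed -i 's/servo_line(\[\*sense_xy,z\],.02) if False else //' h.py
python3 - <<'E'
from h import *
print(P(0,.045,0),P(0,-.07,0))
p=sense()["position"]; servo_line([p[0],p[1],.26],.2)
gripper_to(0)
move_ptp(P(0,.045,.22),Q); servo_line(P(0,.045,.118),.1)
XY[0]=P(0,.045,0)[:2]
print(press(.118,.096,9)); print(sense()["time"])
servo_line(P(0,.045,.14),.08); pause(.3); s=sense(); print(s["time"],s["position"],s["width"])
c=read_camera("side"); cv2.imwrite("pics/s1.png",cv2.resize(c["color"][150:300,280:480,::-1],None,fx=4,fy=4))
E
```

```text
[np.float64(0.5766149555725234), np.float64(-0.037694292086690874), 0] [np.float64(0.548210069109408), np.float64(-0.1491311011984809), 0]
[(np.float64(117.0), np.float64(0.1)), (np.float64(115.9), np.float64(-0.0)), (np.float64(114.9), np.float64(0.1)), (np.float64(113.9), np.float64(-1.1)), (np.float64(112.9), np.float64(-0.6)), (np.float64(111.9), np.float64(-1.0)), (np.float64(111.3), np.float64(1.5)), (np.float64(110.3), np.float64(3.8)), (np.float64(109.1), np.float64(2.7)), (np.float64(108.0), np.float64(2.9)), (np.float64(107.0), np.float64(3.4)), (np.float64(106.0), np.float64(3.9)), (np.float64(105.0), np.float64(3.9)), (np.float64(103.9), np.float64(2.8)), (np.float64(102.6), np.float64(0.4)), (np.float64(102.1), np.float64(3.7)), (np.float64(101.0), np.float64(4.1)), (np.float64(100.2), np.float64(5.0)), (np.float64(100.1), np.float64(9.4))]
10.55
11.5167 [ 0.57634905 -0.03766287  0.13952418] 0.000701904299630801
```

View pics/s1.png

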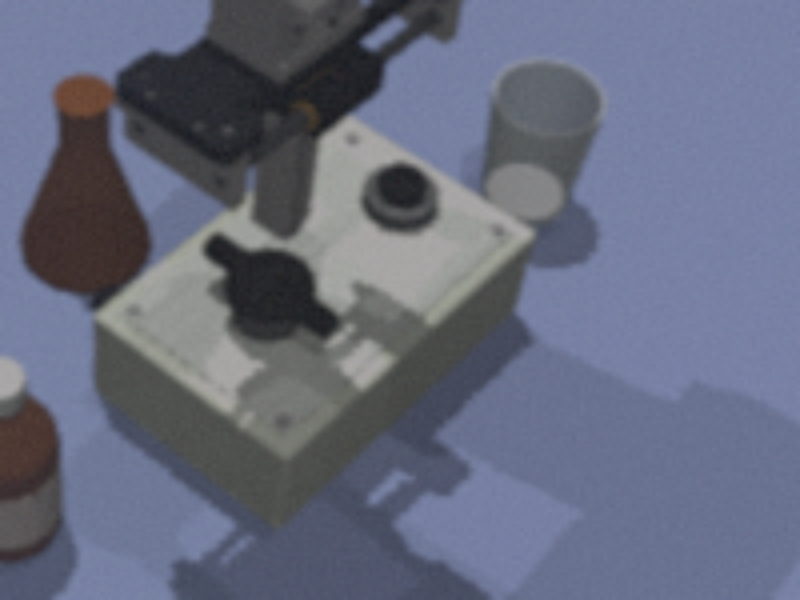

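The fingers are lifted clear at (285,235). The cap at (270,285) sits low on its collar, untwisted, so it is latched. Next I push the near wing.

```bash
python3 - <<'E'
from h import *
a=.045
servo_line(P(-.038,a-.032,.14),.1); servo_line(P(-.038,a-.032,.090),.06); pause(.2)
f0=np.array(sense()["contact_force"])
for y in np.arange(-.026,.0021,.002):
    servo_line(P(-.038,a+y,.090),.03); s=sense(); f=np.array(s["contact_force"])-f0
    print(round(y,3),"fx,fy,fz box",(f[:2]@X).round(1),(f[:2]@Y).round(1),f[2].round(1),end=" | ")
    if np.linalg.norm(f)>12: print("STOP"); break
c=read_camera("side"); cv2.imwrite("pics/s2.png",cv2.resize(c["color"][150:300,280:480,::-1],None,fx=4,fy=4)); print(s["time"],s["position"])
E
```

```text
-0.026 fx,fy,fz box -0.3 -0.7 0.7 | -0.024 fx,fy,fz box -0.9 -0.5 0.7 | -0.022 fx,fy,fz box -0.6 -0.0 0.6 | -0.02 fx,fy,fz box 0.0 0.2 0.4 | -0.018 fx,fy,fz box -0.7 -1.4 1.8 | -0.016 fx,fy,fz box -1.2 -1.6 1.8 | -0.014 fx,fy,fz box -1.2 -1.3 0.7 | -0.012 fx,fy,fz box -1.6 -1.6 0.4 | -0.01 fx,fy,fz box -2.2 -1.6 0.5 | -0.008 fx,fy,fz box -1.7 -2.7 1.3 | -0.006 fx,fy,fz box -0.8 -1.0 -0.4 | -0.004 fx,fy,fz box 0.1 -3.3 0.1 | -0.002 fx,fy,fz box 0.2 -2.3 0.6 | -0.0 fx,fy,fz box 0.7 -1.5 0.1 | 0.002 fx,fy,fz box -0.5 -2.0 0.2 | 17.25 [ 0.54018843 -0.02620936  0.08995784]
```

View pics/s2.png

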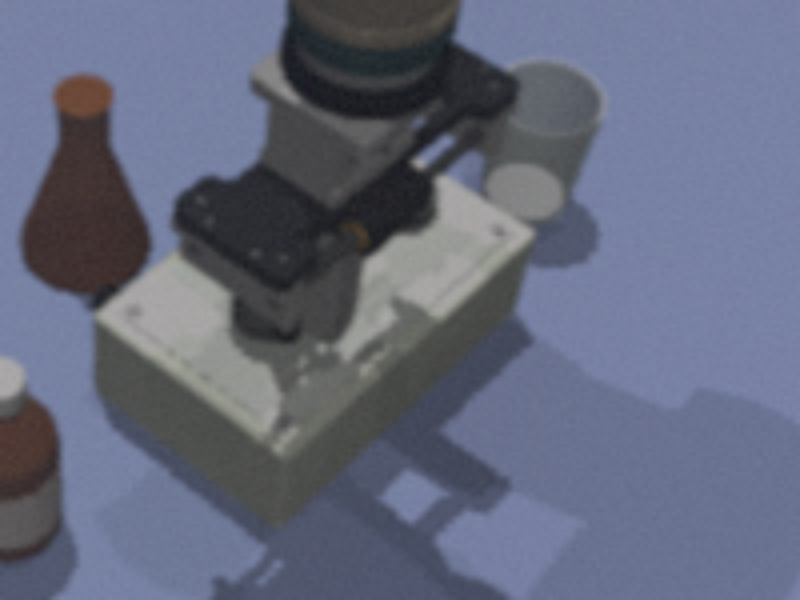

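The gripper hides the cap here, around (265,310). The forces stayed near 2 N, which fits the wing spring. I back off and look before touching the key.

```bash
python3 - <<'E'
from h import *
servo_line(P(-.038,.045-.034,.090),.06); servo_line(P(-.038,.045-.034,.150),.1); servo_line(P(0,-.07,.15),.12); pause(.1)
s=sense();print(s["time"])
c=read_camera("side"); cv2.imwrite("pics/s3.png",cv2.resize(c["color"][150:300,280:480,::-1],None,fx=4,fy=4))
E
```

```text
19.7917
```

View pics/s3.png

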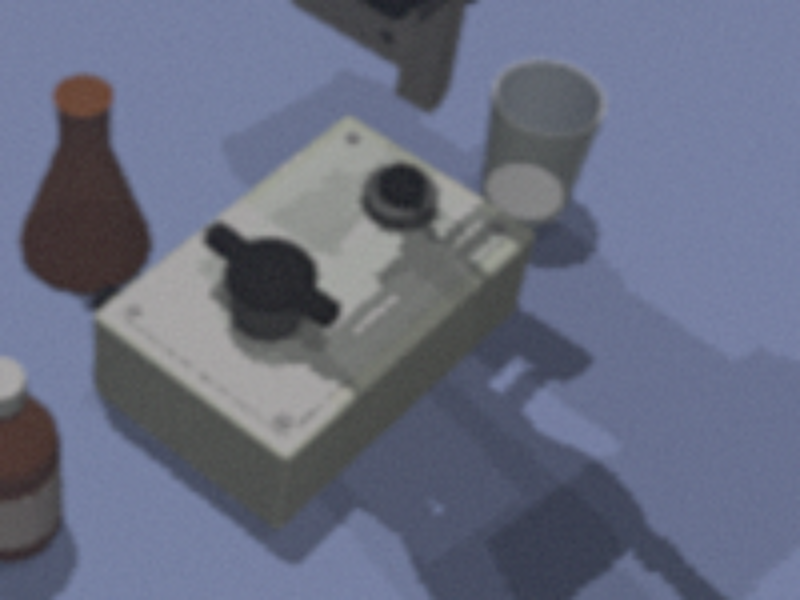

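The wing top is now at (215,232) and the cap at about (270,272), which looks raised. I compare it numerically with the first picture and press the key only if it matches.

```bash
python3 - <<'E'
from h import *
c=read_camera("side"); m,s,ce=blob(c["color"].max(2)<70,(347,220)); print(s,ce)
for n in("s1","s3"):
    i=cv2.resize(cv2.imread(f"pics/{n}.png"),None,fx=.25,fy=.25,interpolation=cv2.INTER_AREA); _,a,b=blob(i.max(2)<70,(67,70)); print(n,a,b+[280,150])
if abs(s[1]-206)<=1 and np.hypot(*(ce-[347.1,221.1]))<1.2:
    servo_line(P(0,-.07,.099),.1); XY[0]=P(0,-.07,0)[:2]
    print([(float(a),float(b)) for a,b in press(.099,.082,9)]); pause(.15)
    servo_line(P(0,-.07,.2),.1); pause(.3)
    t=read_camera("top"); cv2.imwrite("pics/t4.png",cv2.resize(t["color"][150:340,240:540,::-1],None,fx=2.6,fy=2.6))
    c=read_camera("side"); cv2.imwrite("pics/s4.png",cv2.resize(c["color"][150:300,280:480,::-1],None,fx=4,fy=4))
print(sense()["time"])
E
```

```text
[332 206  33  29 544] [347.12132353 221.14522059]
s1 [ 52  59  33  26 500] [347.098 222.944]
s3 [ 52  57  32  28 536] [347.17350746 221.25373134]
[(98.1, 0.6), (96.9, 0.1), (95.9, -1.0), (94.9, -0.5), (93.9, -0.2), (92.9, -0.1), (92.1, 1.5), (91.1, 0.3), (90.1, 1.7), (89.1, 2.3), (88.1, 1.9), (87.1, 2.7), (86.3, 3.7), (86.1, 9.1)]
26.1
```

View pics/s4.png

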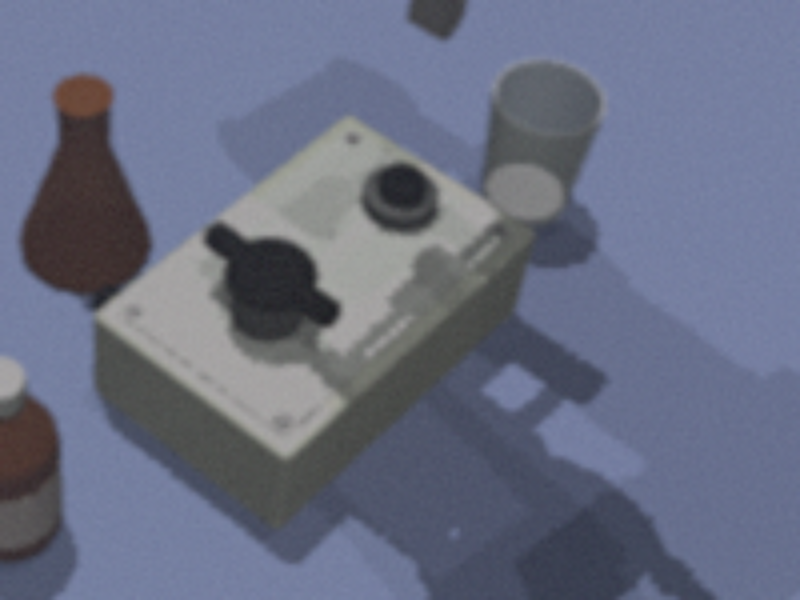

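The mushroom at (270,275) and the key at (402,188) are both out. The box and glassware haven't moved and the robot is clear, so I hand in.

```bash
python3 -c "
from workcell import *
print(job_done())"
```

```text
the job is handed in; nothing more can be done
None
```

I handed the job in: the stop was pressed until it latched, twisted free and sprang out, and the start key was pressed fully in and came back; in the last picture the box and glassware look unmoved, but the hand-in returned no verdict.

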